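# Cap the bath filter to its bleed position and hold it

### The job

Put the cap with the bar grip on the bath-water filter: with the bar crosswise to the pipes let its lugs down through the key-ways, press it home against the cartridge spring and twist it clockwise to the bleed position, halfway to the lock click, where the bar points at the raised pips on the collar. Do not let it go on to the click and lock; finish with the gripper still holding the cap by its bar in that position, so that the air can be bled. Leave the other things on the deck where they are.

Things in the scene. Friction and masses are not known exactly. Their poses are not given: they have to be found in the camera images.
- cap: filter cap, grey plastic, about 120 g, loose, standing on its plug on the deck. Origin under the plug's centre, z up. Plug 53 mm across, from 0 to 15 mm up, with two lugs at its foot; round disc 80 mm across, from 15 to 23 mm up; upright bar grip along the cap's x axis, 64 mm long, 14 mm wide, from 23 to 51 mm up. The cap is the same after a half turn about z
- cap_bar (a point): point on the cap's axis inside the bar grip, 45 mm above the cap's origin, axes as the cap's: the TCP goes here to grip the bar from above by its 14 mm width, fingertips just clear of the disc
- cap_lug (a point): tip of one of the cap's two facing lugs, 34.5 mm from the axis along the cap's x (so below the bar's end), 3 mm above the origin; lugs 10 mm wide, 6 mm high, 69 mm from tip to tip
- filter: bath-water filter, fixed to the deck: white foot, clear bowl, white collar 88 mm across, open mouth on top, 135 mm tall. Origin under its centre, z up. Two chrome pipes leave the foot along its x axis, both ways, and turn down into the deck 74 mm out, no higher than 46 mm. Fully pressed home, the cap's disc lies on the rim, the cap's origin 120 mm above the filter's
- filter_mouth (a point): centre of the filter's mouth, level with the rim, 135 mm above the filter's origin, axes as the filter's. Inside the rim a flange 6 mm thick leaves a bore of 58 mm for the plug. With its lugs below the flange the cap turns only clockwise (seen from above), up to a stop at 90 degrees, bar in line with the pipes: locked
- filter_keyway (a point): middle of one of two facing key-ways in the flange, 31 mm from the axis along the filter's y (crosswise to the pipes), level with the rim; 16 mm wide, so a 10 mm lug has 3 mm to spare each side, about 5 degrees of yaw. The cap enters with bar and lugs along this line
- filter_pip (a point): top of one of two facing raised white pips, 6 mm wide, on the outside of the collar, 46 mm from the axis, 45 degrees clockwise from the key-ways (directions 1,1 and -1,-1 in the filter's x, y). Bar pointing at the pips: bleed position, halfway. The bumps that make the lock click begin after about 60 degrees of turn
- cartridge_top (a joint): how far (m) the white sprung top of the cartridge in the mouth is pressed down: 0 when free, 6 mm below the rim; 0.009 with the cap pressed home. Pushes the cap up with 3 N at first, about 8 N at home. Let go after turning, the cap rises 3 mm till its lugs bear on the flange, which keeps it in
- old_cartridge: spent filter cartridge standing on end: pleated white paper cylinder 52 mm across, 118 mm tall; origin under its centre. Not part of the job
- bath_plug: small chrome bath plug, 52 mm across, 35 mm tall with a ball on top; origin under its centre. Not part of the job
- soap_saver: low wooden soap saver of four slats on two cross rails, 100 x 78 x 22 mm; origin under its centre. Not part of the job
- scrubber: grey hard-silicone body scrubber with nubs and a hanging loop, pad 110 x 70 mm, 23 mm tall; origin under the pad's centre. Not part of the job
- frosted_bottle: frosted glass bottle with a ribbed metal twist cap, 62 mm across, 156 mm tall; origin under its centre. Not part of the job
- shower_holder: white plastic shower head holder standing on its 66 mm round foot, with a ribbed turning knob and an open cradle, 72 mm tall; origin under the foot's centre. Not part of the job
- mirror: small round chrome mirror on a foot, mirror 120 mm across, 202 mm tall, foot 90 mm across; origin under the foot's centre. Not part of the job

How it is judged:
By the outcome, as a careful person would: the job done as asked, in the order asked, and still so for the second after the job is handed in, while the arm keeps its last pose, push and grip.
It also fails if it takes over 42 s, if anything falls off the work surface, if the arm or the gripper's body presses on something with over 40 N, if the wrist force passes 120 N, or if a joint passes its speed limit or range.

### The arm

A 6-joint arm with a two-finger parallel gripper is mounted at the origin on the work surface. World frame = base frame: x ahead of the robot, y to its left, z up, the work surface at z = 0. Lengths are in mm, angles in rad, forces in N, time in s.
With the tool pointing down it reaches from about 275 to 750 mm from the base axis. Payload 10.2 kg.
Tool frame: the origin (TCP) lies between the finger pads, 19 mm behind the fingertips; this is the grasp point; z points along the fingers, y is the line along which they close (so a half turn about z gives the same grasp; the last joint's range is limited). The gripper opens to 85 mm and grips with 20 to 120 N. Pads are 22 mm wide; open, the fingers measure 114 mm over their backs; the gripper's body (76 mm by 85 mm) begins 54 mm behind the grasp point. The pads swing forward as they close: fully open they stand 13 mm farther back than shut.
Start: joints at [-1.393, 0.313, 1.498, -0, 1.331, -0.223], TCP at [204.82, -483.405, 249.994] pointing down, gripper open.
Joint ranges: [-2.94, 2.94], [-0.97, 2.17], [0.19, 2.56], [-1.23, 4.37], [0.02, 3.11], [-2.88, 2.88]. Speed limits (rad/s): [2.39, 2.39, 3.01, 3.14, 3.14, 3.14].

### API

Orientations are given as a unit quaternion [w, x, y, z].
In Python, from rig import ctrl, viewer gives the robot as it stands (ctrl), with the cameras (viewer).
- The arm moves only by the tool step_hand, called after ">>>" by a JSON object that holds its "method" and its "body". Schema: {"type":"object","properties":{"deltas":{"type":"array","items":{"type":"number"},"minItems":6,"maxItems":48},"aperture":{"type":"number"},"grip_force":{"type":"number"},"only":{"type":"string"},"quiet":{"type":"boolean"},"lines":{"type":"string"}},"required":["deltas"],"additionalProperties":false}. deltas is one flat list of numbers that holds 1 to 8 rows one after another, with no inner brackets; each row has 6 numbers: dx, dy, dz in mm, then a rotation vector rx, ry, rz in rad; each row is the pose to reach, as a shift and turn from the pose commanded when the call began, along the tool's axes at that moment; what a row does not reach only later rows make up. A row lasts 1/10 s, in which the tool goes at most 50 mm and 0.15 rad, less where a joint would pass 70% of its speed; a pose out of reach is approached as far as the arm can. aperture is the opening from 0.0 (shut) to 1.0 (fully open), set as the call begins (left out keeps the last). The fingers move at their own pace and stop on an object; grip_force is the grip in N (left out, the last holds). Time passes only in rows, so rows that do not move let the fingers close. The tool returns the time, the measured TCP pose, the force, the opening and the grip force at its end. only (a regular expression) keeps the lines of the reply that match it, lines (a string "A,B") keeps lines A to B, and quiet returns only ok. Input that does not fit is refused with a message, and nothing moves.
- ctrl.sense(): the state, without advancing time (a new reading comes with each control period).
- viewer.capture(name): name is "scene" or "top"; returns the picture (420x560x3 uint8, red, green, blue); there is no depth.
- viewer.calibration(name): a dict with "fx", "fy", "cx", "cy" (pixels), "position" and "attitude" of the camera in the world. Camera axes: x right, y down, z forward; pixel columns grow to the right and rows downward; lengths in mm; the calibration is good to about 2 mm. A picture is of the moment at which its call begins. calibration takes no time and is no camera call.
- ctrl.finish_job(): hands the job in; it is judged then, once.
The state is a dict: "time_s": time; "joints": joint angles; "dq": joint speeds; "tau": joint torques, N m; "eef_pos": TCP position; "ee_rot": TCP orientation; "force": force on the tool from outside, world axes, zero at the start; "wrist_torque": the same for the moment, N m; "grip_width": opening from 0.0 (shut) to 1.0 (fully open); "grip_force": force on a finger pad.
Only numpy, scipy, OpenCV 4.12 (cv2) and the standard library are available. Lean on these libraries where they do the work, as an engineer would, in place of code of your own. Each camera call takes 0.05 s, during which the arm holds its last target. There are 200 camera calls.

## Working session

There is one attempt and no reset: what is moved stays moved. The work goes in short steps, Python scripts to look and compute and a tool call to move; the robot and the scene stay as the last step left them, time stands still between calls to the robot, and variables do not carry over. Pictures are saved under pics/ and viewed, at most 10 in all, crops included, and the job is handed in when it is done.

```bash
ls; mkdir -p pics; cat > h.py <<'E'
import numpy as np, cv2
from scipy.spatial.transform import Rotation as R
from rig import ctrl, viewer
def quat(q): return R.from_quat([q[1],q[2],q[3],q[0]])
def cam(n):
    c=viewer.calibration(n); return c,quat(c["attitude"]).as_matrix() if np.size(c["attitude"])==4 else np.array(c["attitude"])
def ray(n,u,v,z):
    c,M=cam(n); d=M@np.array([(u-c["cx"])/c["fx"],(v-c["cy"])/c["fy"],1]); p=np.array(c["position"]); return p+d*(z-p[2])/d[2]
def proj(n,P):
    c,M=cam(n); q=M.T@(np.array(P)-c["position"]); return c["fx"]*q[0]/q[2]+c["cx"],c["fy"]*q[1]/q[2]+c["cy"]
E
python3 - <<'E'
from h import *
for n in("scene","top"):
    im=viewer.capture(n); cv2.imwrite(f"pics/{n}0.png",im[:,:,::-1]); print(viewer.calibration(n))
print(ctrl.sense())
E
```

```text
pics
rig.py
{'fx': 406.8774988362983, 'fy': 406.8774988362983, 'cx': 284.4146997082656, 'cy': 211.34972687569635, 'position': array([ 993.62903024,  440.46355054, 1050.76960021]), 'attitude': array([-0.10320331,  0.38655121,  0.8829067 , -0.24577022])}
{'fx': 489.1226656779709, 'fy': 489.1226656779709, 'cx': 275.1314048459889, 'cy': 208.9131420388026, 'position': array([ 475.46501607,   61.59150384, 1336.35583265]), 'attitude': array([-0.03278133,  0.70758047, -0.70527456,  0.02903538])}
{'time_s': 0.1, 'joints': array([-1.39339103e+00,  3.13376576e-01,  1.49835050e+00,  2.54878129e-05,
        1.33098002e+00, -2.23420847e-01]), 'dq': array([ 5.15376805e-05, -1.57708550e-03, -1.51114286e-03, -8.85799880e-04,
        1.86753604e-03,  3.46320901e-04]), 'tau': array([ 1.87837730e-03, -4.12902188e+01, -2.60141283e+01, -2.17443376e-04,
        3.04028348e-03,  1.30412741e-05]), 'eef_pos': array([ 204.79215462, -483.19302643,  249.50521917]), 'ee_rot': array([-5.56789756e-04,  9.79984881e-01,  1.99071148e-01,  2.51935388e-05]), 'force': array([ 0.68356975,  0.06568531, -0.0341796 ]), 'wrist_torque': array([ 0.02509301,  0.06233236, -0.01595137]), 'grip_force': 0.0, 'grip_width': 1.0023330876327627}
```

View pics/scene0.png

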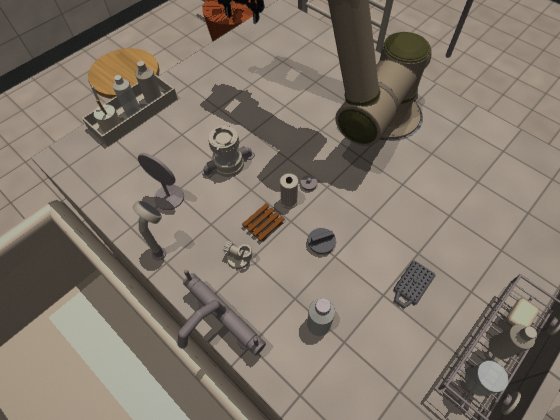

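View pics/top0.png

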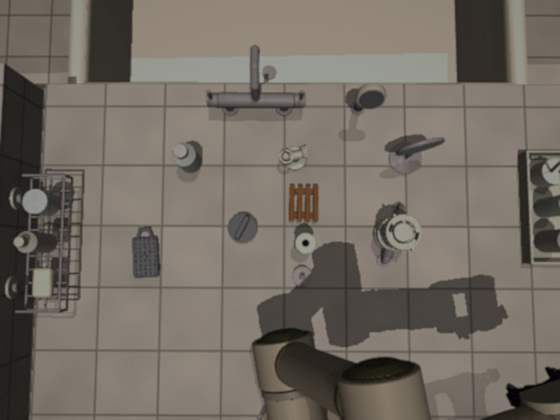

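Both views show the cap, at about (321,240) in scene and (243,227) in top. The filter is at (225,150) in scene and (400,233) in top. I'll enlarge both.

```bash
python3 - <<'E'
from h import *
s=cv2.imread("pics/scene0.png");t=cv2.imread("pics/top0.png")
f=lambda im,u,v,w,h,k:cv2.resize(im[v-h:v+h,u-w:u+w],None,fx=k,fy=k,interpolation=cv2.INTER_CUBIC)
a=np.hstack([f(s,321,240,25,19,8),f(t,243,227,25,19,8)])
b=np.hstack([f(s,226,150,33,25,6),f(t,400,233,33,25,6)])
w=800
o=np.vstack([cv2.resize(a,(800,304)),cv2.resize(b,(792,300))[:, :792] if 0 else cv2.copyMakeBorder(cv2.resize(b,(792,296)),0,0,0,8,cv2.BORDER_CONSTANT)])
o=cv2.convertScaleAbs(o,alpha=1.5)
cv2.imwrite("pics/crops.png",o); print(o.shape)
E
```

```text
(600, 800, 3)
```

View pics/crops.png

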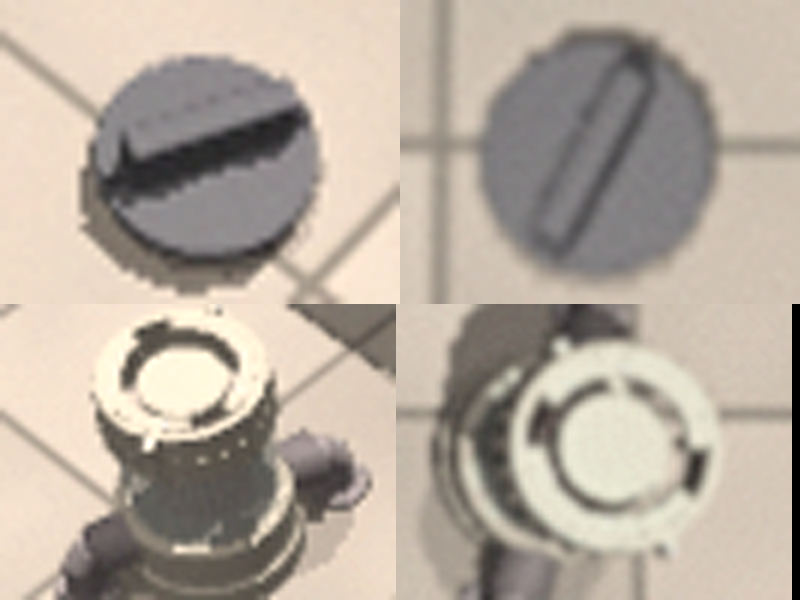

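```bash
cat >> h.py <<'E'
def circ(P):
    A=np.c_[2*P[:,:2],np.ones(len(P))]; s=np.linalg.lstsq(A,(P[:,:2]**2).sum(1),rcond=None)[0]
    return s[:2],np.sqrt(s[2]+s[:2]@s[:2])
E
cat > m.py <<'E'
from h import *
for n,f,cu,cv_,fu,fv in(("top","pics/top0.png",242,227,403,232),("scene","pics/scene0.png",321,240,225,136)):
    im=cv2.imread(f).astype(int); hsv=cv2.cvtColor(im.astype(np.uint8),cv2.COLOR_BGR2HSV)
    def blob(m,u,v,r,z):
        w=np.zeros(m.shape,np.uint8); cv2.circle(w,(u,v),r,1,-1); m=(m&(w>0)).astype(np.uint8)
        c=max(cv2.findContours(m,cv2.RETR_EXTERNAL,cv2.CHAIN_APPROX_NONE)[0],key=cv2.contourArea)
        h=cv2.convexHull(c)[:,0]; P=np.array([ray(n,*p,z) for p in c[:,0]]); 
        for _ in range(4):
            C,r=circ(P); e=np.linalg.norm(P[:,:2]-C,axis=1)-r; P=P[abs(e)<max(1.5,1.5*e.std())]
        return C,r,h
    warm=im[...,2]-im[...,0]
    print(n,"px cap",im[cv_,cu],im[cv_+8,cu+8],"collar",im[fv-12,fu-12],"deck",im[cv_+25,cu])
    C,r,_=blob(warm<8,cu,cv_,22,23); print("cap",C,r)
    V=im.max(2)
    C,r,_=blob(V>150 if 0 else (im[...,1]>im[fv,fu][1]*0.75),fu,fv,25,135); print("rim",C,r)
    # dark keyways in annulus
    for Cc in [C]:
        D=[];W=[]
        for v in range(fv-25,fv+26):
            for u in range(fu-25,fu+26):
                p=ray(n,u,v,135)[:2]-Cc; q=np.hypot(*p)
                if 30.5<q<36: D.append(np.arctan2(p[1],p[0])); W.append(max(0,im[fv,fu][1]*.7-im[v,u][1]))
        D=np.array(D);W=np.array(W); print("keyway deg",np.degrees(np.angle((W*np.exp(2j*D)).sum())/2), W.sum())
        for k in np.argsort(-W)[:14]: print(round(np.degrees(D[k])),W[k],end="; ")
        print()
for p in [(550,243),(640,78),(545,215),(625,65),(565,255),(655,90)]: print(ray("top",(p[0]-400)/8+218,p[1]/8+208,51)[:2].round(1))
for k in [(542,420),(697,465),(560,345),(665,548)]: print(ray("top",(k[0]-396)/6+367,(k[1]-304)/5.92+208,135)[:2].round(1))
E
python3 m.py
```

```text
top px cap [87 86 89] [86 85 85] collar [127 140 143] deck [120 129 139]
cap [541.40605846 156.95922794] 38.025997766302645
rim [ 523.82561578 -256.10590761] 50.692213818887254
keyway deg 76.86200324451684 1062.3999999999994
64 43.69999999999999; 47 42.69999999999999; 77 42.69999999999999; 38 39.69999999999999; 53 38.69999999999999; 80 38.69999999999999; 132 38.69999999999999; 34 36.69999999999999; 59 35.69999999999999; 96 34.69999999999999; 126 34.69999999999999; 114 34.69999999999999; 109 32.69999999999999; 120 32.69999999999999; 
scene px cap [30 31 31] [95 94 97] collar [137 151 165] deck [134 147 159]
cap [547.46470792 157.43243315] 38.95345649717034Traceback (most recent call last):
  File "m.py", line 15, in <module>
    C,r,_=blob(V>150 if 0 else (im[...,1]>im[fv,fu][1]*0.75),fu,fv,25,135); print("rim",C,r)
          ~~~~^^^^^^^^^^^^^^^^^^^^^^^^^^^^^^^^^^^^^^^^^^^^^^^^^^^^^^^^^^^^
  File "m.py", line 7, in blob
    h=cv2.convexHull(c)[:,0]; P=np.array([ray(n,*p,z) for p in c[:,0]]);
                                          ~~~^^^^^^^^
  File "h.py", line 8, in ray
    c,M=cam(n); d=M@np.array([(u-c["cx"])/c["fx"],(v-c["cy"])/c["fy"],1]); p=np.array(c["position"]); return p+d*(z-p[2])/d[2]
        ~~~^^^
  File "h.py", line 6, in cam
    c=viewer.calibration(n); return c,quat(c["attitude"]).as_matrix() if np.size(c["attitude"])==4 else np.array(c["attitude"])
ValueError: time passes only in moves, steps and waits
```

```bash
python3 - <<'E'
s=open('h.py').read()
s=s.replace('def cam(n):','import functools\n@functools.lru_cache\ndef cam(n):'); open('h.py','w').write(s)
s=open('m.py').read()
s=s.replace('V>150 if 0 else (im[...,1]>im[fv,fu][1]*0.75)','(im[...,2]-im[...,1]<T)&(im[...,1]>115)').replace('V=im.max(2)','T=7 if n=="top" else 30; print("rim px",im[fv,fu-17:fu+18:4].tolist())')
open('m.py','w').write(s)
E
python3 m.py
```

```text
top px cap [87 86 89] [86 85 85] collar [127 140 143] deck [120 129 139]
cap [541.40605846 156.95922794] 38.025997766302645
rim px [[112, 123, 126], [118, 129, 132], [111, 123, 124], [139, 152, 153], [138, 153, 154], [140, 153, 154], [139, 152, 154], [79, 86, 92], [99, 109, 111]]
rim [ 525.52400142 -246.29748659] 41.88139389056754
keyway deg 72.13133084183593 1611.4999999999995
-99 69.69999999999999; 65 68.69999999999999; -112 67.69999999999999; -108 66.69999999999999; -104 66.69999999999999; -103 63.69999999999999; 69 63.69999999999999; 74 63.69999999999999; 70 60.69999999999999; -116 60.69999999999999; -100 59.69999999999999; 63 56.69999999999999; 78 55.69999999999999; -107 54.69999999999999; 
scene px cap [30 31 31] [95 94 97] collar [137 151 165] deck [134 147 159]
cap [547.46470792 157.43243315] 38.95345649717034
rim px [[137, 152, 164], [151, 162, 172], [130, 144, 155], [148, 165, 177], [149, 166, 177], [150, 167, 179], [104, 113, 122], [146, 163, 175], [135, 147, 161]]
rim [ 518.99593406 -260.40360951] 67.62979587197083
keyway deg -12.926057061896781 266.7999999999999
-8 65.19999999999999; -2 48.19999999999999; -17 39.19999999999999; 110 37.19999999999999; -11 35.19999999999999; -6 32.19999999999999; 2 4.199999999999989; 104 3.1999999999999886; 3 2.1999999999999886; -135 0.0; -110 0.0; -140 0.0; -120 0.0; -125 0.0; 
[510.2 169.1]
[564.6 140. ]
[519.4 170.8]
[568.8 145. ]
[506.3 164.1]
[560.6 135. ]
[ 535.6 -217.2]
[ 517.2 -280.1]
[ 566.8 -225.1]
[ 482.9 -266.4]
```

Measurements so far:

| Item | Position (mm) | Check |
|---|---|---|
| Cap | ≈ (540.5, 156.5), bar line ≈ −28° (152°) | disc radius 39 against 40 given |
| Filter | ≈ (526.5, −246.5), key-ways ≈ 72° | pips 46° clockwise of them, rim radius 43 against 44 given |

I'll grasp at yaw 152°, since that keeps joint 6 in range for the whole job.

>>> {"method": "step_hand", "body": {"deltas": [35, -29, 0, 0, 0, -0.14, 70, -57, 0, 0, 0, -0.28, 105, -86, 0, 0, 0, -0.42, 140, -115, 0, 0, 0, -0.56, 175, -143, 0, 0, 0, -0.70, 210, -172, 0, 0, 0, -0.84, 245, -200, 0, 0, 0, -0.98, 279, -229, 0, 0, 0, -1.12], "aperture": 1.0, "grip_force": 40}}

```text
time_s: 0.9
eef_pos: [372.8, -161.9, 249.9]
ee_rot: [-0.0, 0.723, 0.691, 0.0]
force: [0.3, -0.5, -0.1]
grip_width: 1.001
grip_force: 0.0
```

```bash
cat > go.py <<'E'
import sys; from h import *
# target x y z yaw(deg) of tool x axis, tool down
s=ctrl.sense(); M=quat(s["ee_rot"]); t=np.array(list(map(float,sys.argv[1:4]))); y=float(sys.argv[4])
T=R.from_euler('z',y,degrees=True)*R.from_euler('x',180,degrees=True)
x=M.as_matrix()[:,0]
print("at",s["eef_pos"].round(1),"yaw",np.degrees(np.arctan2(x[1],x[0])).round(2),"t",s["time_s"],"F",s["force"].round(1),"grip",round(s["grip_width"],3))
print("d",(M.inv().apply(t-s["eef_pos"])).round(1),"rv",(M.inv()*T).as_rotvec().round(3))
E
python3 go.py 540.5 156.5 250 152
```

```text
at [ 372.8 -161.9  249.9] yaw 87.45 t 0.9 F [ 0.3 -0.5 -0.1] grip 1.001
d [ 3.256e+02  1.534e+02 -1.000e-01] rv [ 0.    -0.    -1.127]
```

>>> {"method": "step_hand", "body": {"deltas": [41, 19, 0, 0, 0, -0.14, 82, 38, 0, 0, 0, -0.28, 122, 57, 0, 0, 0, -0.42, 163, 77, 0, 0, 0, -0.56, 204, 96, 0, 0, 0, -0.70, 244, 115, 0, 0, 0, -0.84, 285, 134, 0, 0, 0, -0.98, 326, 153, 0, 0, 0, -1.127]}}

```text
time_s: 1.7
eef_pos: [541.9, 156.2, 249.6]
ee_rot: [-0.0, 0.241, 0.97, -0.0]
force: [0.9, -0.3, 0.2]
grip_width: 1.0
grip_force: 0.0
```

```bash
python3 go.py 540.5 156.5 46 152
```

```text
at [541.9 156.2 249.6] yaw 152.06 t 1.7 F [ 0.9 -0.3  0.2] grip 1.0
d [  1.3  -0.3 203.6] rv [-0.    -0.     0.001]
```

>>> {"method": "step_hand", "body": {"deltas": [0, 0, 30, 0, 0, 0, 0, 0, 65, 0, 0, 0, 0, 0, 100, 0, 0, 0, 0, 0, 120, 0, 0, 0, 0, 0, 120, 0, 0, 0]}}

```text
time_s: 2.2
eef_pos: [539.9, 154.1, 127.1]
ee_rot: [-0.003, 0.244, 0.97, -0.001]
force: [-0.5, 0.1, 0.7]
grip_width: 0.995
grip_force: 0.0
```

```bash
python3 go.py 540.5 156.5 46 152
python3 - <<'E'
from h import *
o=[]
for n,u,v in(("scene",321,235),("top",243,225)):
    im=np.ascontiguousarray(viewer.capture(n)[:,:,::-1]); cv2.imwrite(f"pics/{n}1.png",im)
    o.append(cv2.resize(im[v-40:v+40,u-40:u+40],(400,400),interpolation=cv2.INTER_CUBIC))
cv2.imwrite("pics/c1.png",cv2.convertScaleAbs(np.hstack(o),alpha=1.5))
E
```

```text
at [539.9 154.1 127.1] yaw 151.71 t 2.2 F [-0.5  0.1  0.7] grip 0.995
d [ 0.2  2.6 81.1] rv [-0.003 -0.005 -0.005]
```

View pics/c1.png

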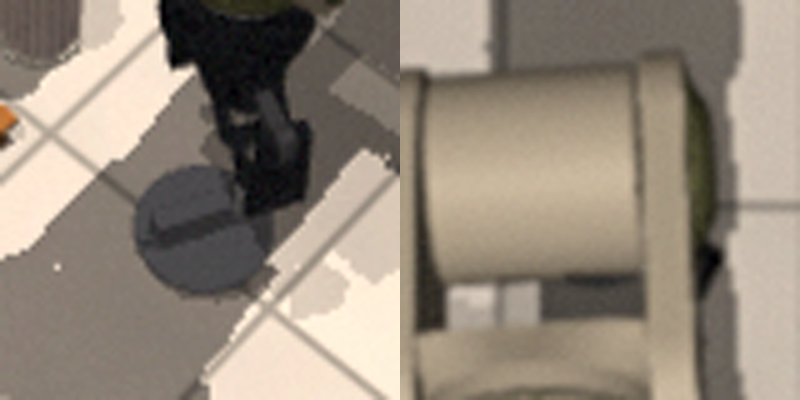

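The fingers straddle the bar in the scene view at about (321,240), and the arm hides the cap in the top view. I'll descend.

>>> {"method": "step_hand", "body": {"deltas": [0, 2, 25, 0, 0, 0, 0, 2, 50, 0, 0, 0, 0, 2, 70, 0, 0, 0, 0, 2, 78, 0, 0, 0, 0, 2, 81, 0, 0, 0, 0, 2, 81, 0, 0, 0, 0, 2, 81, 0, 0, 0]}}

```text
time_s: 3.0
eef_pos: [543.1, 156.1, 50.3]
ee_rot: [0.001, 0.244, 0.97, 0.0]
force: [-0.3, 0.2, 0.9]
grip_width: 1.001
grip_force: 0.0
```

```bash
python3 go.py 540.5 156.5 46 152
```

```text
at [543.1 156.1  50.3] yaw 151.71 t 3.0 F [-0.3  0.2  0.9] grip 1.001
d [ 2.5 -0.9  4.3] rv [ 0.001  0.002 -0.005]
```

>>> {"method": "step_hand", "body": {"deltas": [2.5, -1, 4, 0, 0, 0, 2.5, -1, 4, 0, 0, 0, 2.5, -1, 4, 0, 0, 0]}}

```text
time_s: 3.3
eef_pos: [539.7, 156.3, 45.1]
ee_rot: [0.0, 0.244, 0.97, -0.0]
force: [0.4, -0.6, -0.2]
grip_width: 1.0
grip_force: 0.0
```

>>> {"method": "step_hand", "body": {"deltas": [0, 0, 0, 0, 0, 0, 0, 0, 0, 0, 0, 0, 0, 0, 0, 0, 0, 0, 0, 0, 0, 0, 0, 0, 0, 0, 0, 0, 0, 0, 0, 0, 0, 0, 0, 0, 0, 0, 0, 0, 0, 0, 0, 0, 0, 0, 0, 0], "aperture": 0, "grip_force": 60}}

```text
time_s: 4.1
eef_pos: [539.9, 156.3, 45.2]
ee_rot: [0.0, 0.244, 0.97, 0.0]
force: [-0.1, -0.7, 2.6]
grip_width: 0.151
grip_force: 58.9
```

```bash
python3 go.py 540.5 156.5 46 152
```

```text
at [539.9 156.3  45.2] yaw 151.71 t 4.1 F [-0.1 -0.7  2.6] grip 0.151
d [-0.4  0.4 -0.8] rv [ 0.     0.    -0.005]
```

>>> {"method": "step_hand", "body": {"deltas": [0, 0, -15, 0, 0, 0, 0, 0, -45, 0, 0, 0, 0, 0, -85, 0, 0, 0, 0, 0, -125, 0, 0, 0, 0, 0, -160, 0, 0, 0, 0, 0, -180, 0, 0, 0, 0, 0, -180, 0, 0, 0, 0, 0, -180, 0, 0, 0]}}

```text
time_s: 4.9
eef_pos: [539.3, 156.3, 223.7]
ee_rot: [-0.001, 0.244, 0.97, -0.0]
force: [-0.4, -0.5, -2.0]
grip_width: 0.148
grip_force: 58.6
```

```bash
python3 go.py 526.5 -246.5 225 72
```

```text
at [539.3 156.3 223.7] yaw 151.71 t 4.9 F [-0.4 -0.5 -2. ] grip 0.148
d [-179.7 -360.7   -1.3] rv [-2.000e-03 -1.000e-03  1.391e+00]
```

>>> {"method": "step_hand", "body": {"deltas": [-10, -20, 0, 0, 0, 0.08, -28, -56, 0, 0, 0, 0.22, -46, -92, 0, 0, 0, 0.36, -64, -129, 0, 0, 0, 0.5, -82, -166, 0, 0, 0, 0.64, -100, -202, 0, 0, 0, 0.78, -118, -238, 0, 0, 0, 0.92, -136, -273, 0, 0, 0, 1.06]}}

```text
time_s: 5.7
eef_pos: [529.2, -149.9, 222.8]
ee_rot: [-0.002, 0.703, 0.711, -0.001]
force: [0.1, -0.8, -0.7]
grip_width: 0.153
grip_force: 58.7
```

```bash
python3 go.py 526.5 -246.5 225 72
```

```text
at [ 529.2 -149.9  222.8] yaw 90.63 t 5.7 F [ 0.1 -0.8 -0.7] grip 0.153
d [-96.5  -3.7  -2.3] rv [-0.003 -0.001  0.325]
```

>>> {"method": "step_hand", "body": {"deltas": [-35, -1, 0, 0, 0, 0.13, -65, -2, 0, 0, 0, 0.25, -86, -3, 0, 0, 0, 0.325, -96, -3.5, 0, 0, 0, 0.325, -96, -3.5, 0, 0, 0, 0.325, -96, -3.5, 0, 0, 0, 0.325, -96, -3.5, 0, 0, 0, 0.325]}}

```text
time_s: 6.4
eef_pos: [528.4, -243.4, 224.7]
ee_rot: [-0.0, 0.807, 0.591, -0.0]
force: [0.4, -0.2, -1.4]
grip_width: 0.148
grip_force: 58.7
```

```bash
python3 go.py 526.5 -246.5 225 72
python3 - <<'E'
from h import *
o=[]
for n in("scene","top"):
    u,v=map(int,proj(n,(526,-246,150)))
    im=np.ascontiguousarray(viewer.capture(n)[:,:,::-1]); cv2.imwrite(f"pics/{n}2.png",im)
    print(n,u,v); o.append(cv2.resize(im[v-40:v+40,u-40:u+40],(400,400),interpolation=cv2.INTER_CUBIC))
cv2.imwrite("pics/c2.png",cv2.convertScaleAbs(np.hstack(o),alpha=1.6))
E
```

```text
at [ 528.4 -243.4  224.7] yaw 72.48 t 6.4 F [ 0.4 -0.2 -1.4] grip 0.148
d [-3.5 -0.8 -0.3] rv [-0.001 -0.     0.008]
scene 223 132
top 404 231
```

View pics/c2.png

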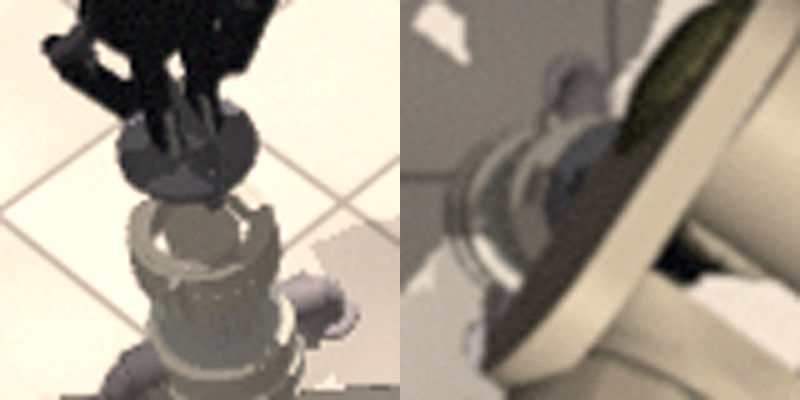

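The scene view shows the held cap's disc at about (220,125), with one lug tip visible, and the open mouth below it at about (223,142). The disc needs to shift right in the image. I'll measure the disc and the bore in this same camera.

```bash
cat > m2.py <<'E'
from h import *
from scipy.optimize import least_squares
def pts(f,box,fn,k=8):
    u0,v0,u1,v1=box; im=cv2.imread(f)[v0:v1,u0:u1]; im=cv2.resize(im,None,fx=k,fy=k,interpolation=cv2.INTER_CUBIC).astype(int)
    m=fn(im).astype(np.uint8); c=max(cv2.findContours(m,cv2.RETR_EXTERNAL,cv2.CHAIN_APPROX_NONE)[0],key=cv2.contourArea)[:,0]
    h=[p for p in c if 2<p[0]<m.shape[1]-3 and 2<p[1]<m.shape[0]-3]
    return (np.array(h)+.5)/k-.5+[u0,v0]
def fit(n,p,z,r,C0):
    P=np.array([ray(n,*q,z)[:2] for q in p]); e=np.linalg.norm(P-C0,axis=1); P=P[abs(e-r)<7]
    for _ in range(3):
        s=least_squares(lambda c:np.linalg.norm(P-c,axis=1)-r,C0,loss='soft_l1',f_scale=.5); C0=s.x
        e=np.linalg.norm(P-C0,axis=1)-r; P=P[abs(e)<2.5]
    a=np.degrees(np.arctan2(*(P-C0).T[::-1])); return C0.round(1),len(P),round(e.std(),2),np.histogram(a,12,(-180,180))[0]
for n,f,b in(("scene","pics/scene0.png",(205,118,246,156)),("top","pics/top0.png",(384,213,424,252))):
    for th in(105,115,125): print(n,"bore",th,fit(n,pts(f,b,lambda i:i[...,1]<th),135,29,np.array([525.,-246])))
for th in(70,80,90):
    p=pts("pics/scene2.png",(203,105,240,139),lambda i:i[...,1]<th)
    for z in(224.7-45+15,224.7-45+23): print("disc",th,z,fit("scene",p,z,40,np.array([528.,-243])))
E
python3 m2.py
```

```text
scene bore 105 (array([ 525., -246.]), 0, np.float64(nan), array([0, 0, 0, 0, 0, 0, 0, 0, 0, 0, 0, 0]))
scene bore 115 (array([ 525., -246.]), 0, np.float64(nan), array([0, 0, 0, 0, 0, 0, 0, 0, 0, 0, 0, 0]))
scene bore 125 (array([ 525., -246.]), 0, np.float64(nan), array([0, 0, 0, 0, 0, 0, 0, 0, 0, 0, 0, 0]))
top bore 105 (array([ 525., -246.]), 0, np.float64(nan), array([0, 0, 0, 0, 0, 0, 0, 0, 0, 0, 0, 0]))
top bore 115 (array([ 525., -246.]), 0, np.float64(nan), array([0, 0, 0, 0, 0, 0, 0, 0, 0, 0, 0, 0]))
top bore 125 (array([ 525., -246.]), 0, np.float64(nan), array([0, 0, 0, 0, 0, 0, 0, 0, 0, 0, 0, 0]))
disc 70 194.7 (array([ 527.1, -249.9]), 285, np.float64(0.85), array([10,  0,  0, 17, 43, 39, 31,  0, 17, 42, 43, 43]))
disc 70 202.7 (array([ 531. , -243.9]), 301, np.float64(0.93), array([13,  0,  0, 23, 42, 40, 40,  0, 16, 45, 42, 40]))
disc 80 194.7 (array([ 527.2, -249.7]), 312, np.float64(0.84), array([36,  0,  0, 14, 42, 40, 37,  0, 15, 42, 43, 43]))
disc 80 202.7 (array([ 531.4, -243.6]), 320, np.float64(0.91), array([31,  0,  0, 23, 43, 39, 39,  0, 15, 43, 42, 45]))
disc 90 194.7 (array([ 527. , -249.6]), 302, np.float64(0.62), array([35,  0,  0, 11, 43, 41, 31,  0, 14, 44, 43, 40]))
disc 90 202.7 (array([ 531.3, -243.5]), 316, np.float64(0.74), array([37,  0,  0, 22, 43, 40, 32,  0, 15, 43, 44, 40]))
  ret = _var(a, axis=axis, dtype=dtype, out=out, ddof=ddof,
  arrmean = um.true_divide(arrmean, div, out=arrmean,
  ret = ret.dtype.type(ret / rcount)
```

```bash
cat > rect.py <<'E'
from h import *
def rect(n,f,z,C,half=52,k=3.8):
    q=np.float32([[C[0]-half,C[1]-half],[C[0]+half,C[1]-half],[C[0]+half,C[1]+half],[C[0]-half,C[1]+half]])
    N=int(2*half*k); px=np.float32([proj(n,(*a,z)) for a in q])
    d=np.float32([[0,N],[N,N],[N,0],[0,0]])  # x right, y up
    im=cv2.warpPerspective(cv2.imread(f),cv2.getPerspectiveTransform(px,d),(N,N),flags=cv2.INTER_CUBIC)
    return im
if __name__=="__main__":
    C=(526,-246); k=3.8
    o=[]
    for n,f in(("top","pics/top0.png"),("scene","pics/scene0.png")):
        im=rect(n,f,135,C); g=cv2.convertScaleAbs(im,alpha=1.5); N=im.shape[0]
        for r in(29,44): cv2.circle(g,(N//2,N//2),int(r*k),(0,0,255),1)
        for a in(72,252,27,207): cv2.line(g,(N//2,N//2),(int(N/2+48*k*np.cos(np.radians(a))),int(N/2-48*k*np.sin(np.radians(a)))),(255,0,0),1)
        o.append(g)
    cv2.imwrite("pics/rect.png",np.hstack(o)); print(o[0].shape)
E
python3 rect.py
```

```text
(395, 395, 3)
```

View pics/rect.png

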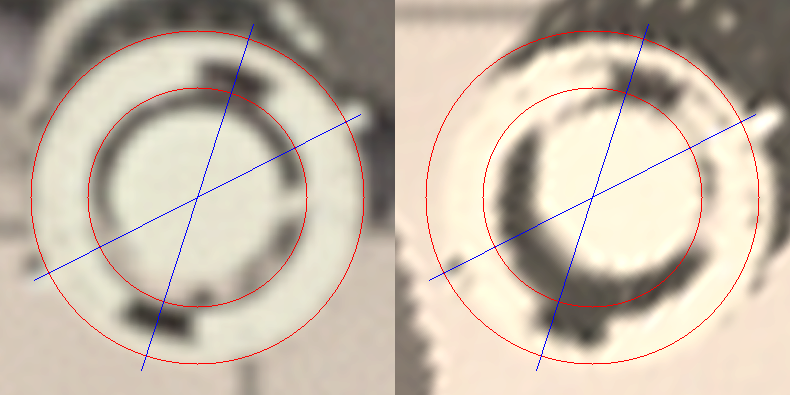

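The rectified mouth shows the key-ways at 72.4° in both views. The top camera puts the centre at (526.3, −246.5) and the scene camera at about (530, −247.5). To cancel camera bias I'll compare the held disc in the scene camera.

```bash
python3 - <<'E' 2>/dev/null
import sys,io
exec(open('m2.py').read().split("for n,f,b in")[0])
from rect import rect
def disc(f,box,zt,C0):
    for th in(80,90):
        p=pts(f,box,lambda i:i[...,1]<th)
        lo=np.array([ray("scene",*q,zt-30)[:2] for q in p]); hi=np.array([ray("scene",*q,zt-22)[:2] for q in p])
        C=C0
        for _ in range(8):
            d=hi-C; a=(np.degrees(np.arctan2(d[:,1],d[:,0]))-56+180)%360-180
            P=np.where((abs(a)<90)[:,None],lo,hi); P=P[abs(np.linalg.norm(P-C,axis=1)-40)<4]
            s=least_squares(lambda c:np.linalg.norm(P-c,axis=1)-40,C,loss='soft_l1',f_scale=.5); C=s.x
        e=np.linalg.norm(P-C,axis=1)-40; print("disc",th,C.round(1),len(P),e.std().round(2),e.mean().round(2))
disc("pics/scene2.png",(203,105,240,139),224.7,np.array([528.,-245]))
# keyway / dark centroids and bore arc in rectified planes
for n,f in(("top","pics/top0.png"),("scene","pics/scene0.png")):
    g=rect(n,f,135,(526,-246))[...,1].astype(int); N=g.shape[0];k=3.8
    yy,xx=np.mgrid[:N,:N]; X=(xx-N/2)/k;Y=(N/2-yy)/k
    cx,cy=(0.3,-.5) if n=="top" else (4.2,-1.5)
    rr=np.hypot(X-cx,Y-cy); w=np.clip(125-g,0,60)*((rr>30.5)&(rr<37)); a=np.degrees(np.arctan2(Y-cy,X-cx))
    M=[]
    for s in(72,-108):
        ww=w*(abs((a-s+180)%360-180)<22); M.append([(ww*X).sum()/ww.sum()+526,(ww*Y).sum()/ww.sum()-246])
    M=np.array(M); d=M[0]-M[1]; print(n,"keyways",M.round(1).tolist(),"mid",M.mean(0).round(1),"len",np.hypot(*d).round(1),"ang",np.degrees(np.arctan2(d[1],d[0])).round(1))
    # bore arc: outermost dark point along directions outside key-ways
    B=[]
    for t in range(0,360,4):
        if min(abs((t-s+180)%360-180) for s in(72,252))<25: continue
        r=np.arange(22,36,.25); v=np.array([g[int(round(N/2-k*(cy+q*np.sin(np.radians(t))))),int(round(N/2+k*(cx+q*np.cos(np.radians(t)))))] for q in r])
        j=np.where(v<115)[0]
        if len(j) and j[-1]<len(r)-2: B.append([cx+r[j[-1]]*np.cos(np.radians(t))+526,cy+r[j[-1]]*np.sin(np.radians(t))-246])
    B=np.array(B); s=least_squares(lambda c:np.linalg.norm(B-c,axis=1)-29,[526,-246],loss='soft_l1',f_scale=.5); print("bore",len(B),s.x.round(1),circ(B))
E
```

```text
disc 80 [ 527.2 -249.3] 321 1.47 -0.73
disc 90 [ 527.5 -248.8] 323 1.35 -0.56
top keyways [[535.9, -214.8], [515.8, -278.1]] mid [ 525.8 -246.5] len 66.5 ang 72.4
bore 55 [ 526.1 -246.2] (array([ 526.2606082 , -246.00849494]), np.float64(28.58981577062829))
scene keyways [[540.3, -216.0], [520.3, -279.2]] mid [ 530.3 -247.6] len 66.3 ang 72.5
bore 45 [ 529.8 -248.7] (array([ 529.68815507, -248.82572543]), np.float64(28.8241457638151))
```

```bash
python3 go.py 528.5 -245.5 187 72.5
```

```text
at [ 528.4 -243.7  225. ] yaw 72.45 t 6.5 F [ 0.3  0.4 -1.6] grip 0.147
d [-1.7  0.7 38. ] rv [-0.    -0.    -0.001]
```

>>> {"method": "step_hand", "body": {"deltas": [-1, 0.5, 12, 0, 0, 0, -2, 0.5, 28, 0, 0, 0, -2, 0.5, 36, 0, 0, 0, -2, 0.5, 38, 0, 0, 0, -2, 0.5, 38, 0, 0, 0, -2, 0.5, 38, 0, 0, 0]}}

```text
time_s: 7.1
eef_pos: [528.3, -246.7, 187.6]
ee_rot: [0.0, 0.807, 0.59, 0.0]
force: [0.8, -0.2, -0.6]
grip_width: 0.148
grip_force: 58.7
```

```bash
python3 go.py 528.5 -245.5 187 72.5
python3 - <<'E'
from h import *
n="scene"; u,v=map(int,proj(n,(526,-246,145)))
im=np.mean([viewer.capture(n) for _ in range(3)],0).astype(np.uint8)[:,:,::-1]; cv2.imwrite(f"pics/{n}3.png",im)
print(u,v); cv2.imwrite("pics/c3.png",cv2.convertScaleAbs(cv2.resize(im[v-30:v+30,u-35:u+35],(700,600),interpolation=cv2.INTER_CUBIC),alpha=1.6))
E
```

```text
at [ 528.3 -246.7  187.6] yaw 72.36 t 7.1 F [ 0.8 -0.2 -0.6] grip 0.148
d [ 1.2 -0.2  0.6] rv [ 0.001  0.    -0.002]
223 133
```

View pics/c3.png

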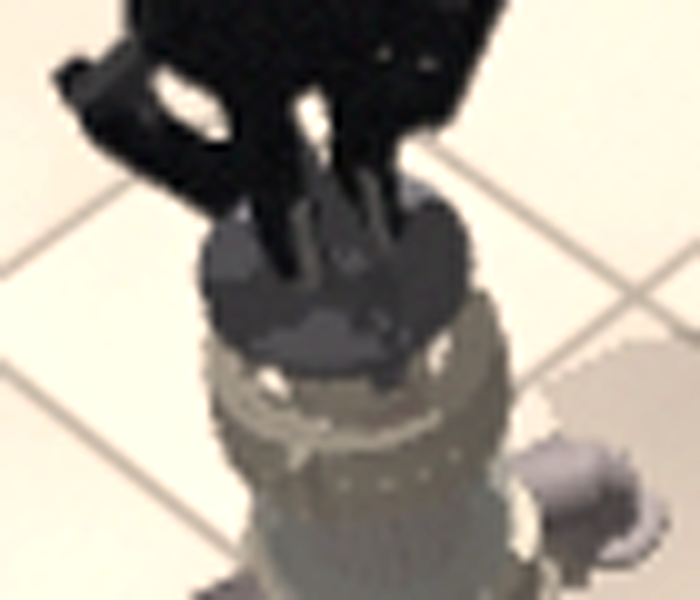

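The scene view shows the disc spanning columns 208–235.1 (lowest edge row about 140.5) and the rim spanning columns 208.5–239. I'll compare this with projections of concentric circles.

```bash
python3 - <<'E'
from h import *
def ext(C,z,r):
    P=np.array([proj("scene",(C[0]+r*np.cos(t),C[1]+r*np.sin(t),z)) for t in np.linspace(0,6.28,120)]); return P[:,0].min().round(2),P[:,0].max().round(2),P[:,1].min().round(2),P[:,1].max().round(2)
for z in(157.6,165.6): print("disc",z,ext((528.3,-246.7),z,40))
for C in((528.3,-246.7),(530,-248)):
  for z in(135,125): print("rim",C,z,ext(C,z,44))
a=np.array(proj("scene",(528,-246,160))); print("per mm x,y",np.array(proj("scene",(538,-246,160)))-a,np.array(proj("scene",(528,-236,160)))-a)
g=cv2.imread("pics/scene3.png")[...,1].astype(int)
for v in(126,128,130,132,140,142,144,146): print(v,g[v,204:214],g[v,228:243])
print("cols");
for u in(214,217,220,223): print(u,g[134:152,u])
E
```

```text
disc 157.6 (np.float64(208.49), np.float64(236.06), np.float64(120.66), np.float64(141.47))
disc 165.6 (np.float64(208.02), np.float64(235.76), np.float64(118.74), np.float64(139.61))
rim (528.3, -246.7) 135 (np.float64(208.41), np.float64(238.26), np.float64(124.96), np.float64(147.69))
rim (528.3, -246.7) 125 (np.float64(208.98), np.float64(238.61), np.float64(127.26), np.float64(149.91))
rim (530, -248) 135 (np.float64(207.69), np.float64(237.54), np.float64(125.06), np.float64(147.79))
rim (530, -248) 125 (np.float64(208.26), np.float64(237.89), np.float64(127.35), np.float64(150.01))
per mm x,y [-2.54642054  1.92828085] [2.34816297 1.76239001]
126 [158 159 161 157 122  49  50  49  48  31] [ 30  34  34  36  36  34  58 156 160 161 160 160 157 150 129]
128 [160 160 160 151  50  50  50  51  50  48] [ 35  36  35  36  35  33  51 126 159 158 157 157 159 159 158]
130 [160 159 158 123  49  49  47  48  49  35] [ 34  35  35  36  36  34  50 127 160 158 158 158 158 157 156]
132 [160 162 162 156  50  35  36  34  35  34] [ 35  34  34  33  36  35  43  68  80 153 158 159 157 156 157]
140 [162 162 162 158 113  95  93  92  72  80] [ 48  66  60  86  67  67  66  67  63  54  68 131 131 116 128]
142 [162 161 162 161 143  79  94  92  92  93] [ 61  57  62  67  64  66  65  58  56  58  58  94 140 148 129]
144 [162 162 163 161 157  72  66  85  92  87] [ 58  62  70  91  66  60  57  57  56  58  69 151 150 150 148]
146 [162 162 161 162 158 117  65  64  66  74] [ 90  81  60  59  57  59  58  58  55  58  95 150 150 145 141]
cols
214 [ 34  35  39  49  42  65 135 114  74  93  93  94  90  64  66  66  72  67]
217 [ 35  37  51  50  49  43  45  65  61  70  94  93  88  96 100  96  66  65]
220 [ 50  49  50  50  49  44  38  60  66  66  73 103  85  92  75  66  64  61]
223 [34 33 42 49 48 39 39 67 67 67 64 70 86 92 62 64 64 64]
```

```bash
python3 - <<'E'
from h import *
from scipy.optimize import least_squares
g=cv2.imread("pics/scene3.png")[...,1].astype(float)
def edge(v,u0,u1,step,lev):  # walk from outside (bright) inward until below lev
    u=u0
    while u!=u1:
        if g[v,u]<lev: 
            a,b=g[v,u-step],g[v,u]; return u-step+step*(a-lev)/(a-b)
        u+=step
th=np.linspace(0,2*np.pi,720)
def E(C,zs,r):
    P=np.array([[proj("scene",(C[0]+r*np.cos(t),C[1]+r*np.sin(t),z)) for t in th] for z in zs]).reshape(-1,2); return P
def pred(P,v):
    q=P[abs(P[:,1]-v)<.35]; return q[:,0].min(),q[:,0].max()
D=E((528.3,-246.7),(157.6,160,163,165.6),40); Q=E((528.3,-246.7),(135,132,129,126),44)
for v in range(125,134):
    l,r=edge(v,200,215,1,105),edge(v,243,228,-1,100); p=pred(D,v); print("disc",v,round(l-p[0],2),round(r-p[1],2))
for v in range(134,147):
    l,r=edge(v,200,215,1,125),edge(v,245,232,-1,105); p=pred(Q,v); print("rim",v,round(l-p[0],2),round(r-p[1],2),round(r,2))
E
```

```text
disc 125 -0.98 -1.15
disc 126 -0.7 -1.08
disc 127 -0.92 -1.07
disc 128 -0.77 -1.21
disc 129 -0.79 -1.1
disc 130 -0.78 -1.41
disc 131 -0.78 -1.27
disc 132 -0.71 0.35
disc 133 -0.5 1.0
rim 134 -1.31 -0.99 237.2
rim 135 -0.48 -0.97 237.37
rim 136 -0.26 -0.65 237.85
rim 137 -0.74 -0.33 238.24
rim 138 -0.39 -0.18 238.39
rim 139 -0.58 -0.08 238.4
rim 140 -1.04 0.31 238.59
rim 141 -0.81 0.97 238.93
rim 142 -0.97 1.75 239.24
rim 143 -1.26 1.85 238.79
rim 144 -1.75 2.21 238.44
rim 145 -2.05 3.1 238.42
rim 146 -2.86 8.9 243.08
```

Disc and rim agree across the bar, but the cap sits about 4 mm back along it (grip offset). I'll shift +3.7 mm along tool x and feel my way down.

>>> {"method": "step_hand", "body": {"deltas": [3.7, 0, 0, 0, 0, 0, 3.7, 0, 0, 0, 0, 0, 3.7, 0, 3, 0, 0, 0, 3.7, 0, 6, 0, 0, 0, 3.7, 0, 8, 0, 0, 0, 3.7, 0, 9.5, 0, 0, 0, 3.7, 0, 9.5, 0, 0, 0, 3.7, 0, 9.5, 0, 0, 0]}}

```text
time_s: 8.05
eef_pos: [529.2, -243.2, 177.5]
ee_rot: [0.0, 0.807, 0.59, 0.0]
force: [0.1, -0.7, -1.0]
grip_width: 0.15
grip_force: 58.7
```

```bash
python3 go.py 529.5 -243 165 72.4; python3 -c "
from h import *;s=ctrl.sense();print(s['wrist_torque'].round(2))"
```

```text
at [ 529.2 -243.2  177.5] yaw 72.35 t 8.05 F [ 0.1 -0.7 -1. ] grip 0.15
d [ 0.2  0.2 12.5] rv [ 0.     0.    -0.001]
[ 0.03 -0.03 -0.03]
```

No force with the lugs 2.5 mm into the flange. I'll continue down.

>>> {"method": "step_hand", "body": {"deltas": [0, 0, 2, 0, 0, 0, 0, 0, 4, 0, 0, 0, 0, 0, 5, 0, 0, 0, 0, 0, 5, 0, 0, 0]}}

```text
time_s: 8.45
eef_pos: [529.3, -243.2, 172.7]
ee_rot: [0.0, 0.807, 0.59, 0.0]
force: [-0.9, -0.0, 2.9]
grip_width: 0.151
grip_force: 59.2
```

>>> {"method": "step_hand", "body": {"deltas": [0, 0, 2, 0, 0, 0, 0, 0, 4, 0, 0, 0, 0, 0, 5, 0, 0, 0, 0, 0, 5, 0, 0, 0]}}

```text
time_s: 8.85
eef_pos: [529.3, -243.2, 167.6]
ee_rot: [0.0, 0.807, 0.59, 0.0]
force: [-1.7, 0.5, 6.0]
grip_width: 0.15
grip_force: 59.6
```

```bash
python3 go.py 529.5 -243 165 72.4; python3 -c "
from h import *;s=ctrl.sense();print(s['wrist_torque'].round(2))"
```

```text
at [ 529.3 -243.2  167.6] yaw 72.35 t 8.85 F [-1.7  0.5  6. ] grip 0.15
d [0.2 0.1 2.6] rv [ 0.     0.    -0.001]
[ 0.12  0.16 -0.03]
```

>>> {"method": "step_hand", "body": {"deltas": [0, 0, 1, 0, 0, 0, 0, 0, 2, 0, 0, 0, 0, 0, 2.6, 0, 0, 0, 0, 0, 2.9, 0, 0, 0, 0, 0, 2.9, 0, 0, 0]}}

```text
time_s: 9.35
eef_pos: [529.3, -243.2, 165.2]
ee_rot: [0.0, 0.807, 0.59, 0.0]
force: [-1.2, 2.0, 7.7]
grip_width: 0.152
grip_force: 59.9
```

```bash
python3 go.py 529.5 -243 165 27.4; python3 -c "
from h import *;s=ctrl.sense();print(s['wrist_torque'].round(2))"
```

```text
at [ 529.3 -243.2  165.2] yaw 72.36 t 9.35 F [-1.2  2.   7.7] grip 0.152
d [0.2 0.1 0.2] rv [0.001 0.    0.785]
[ 0.2   0.39 -0.02]
```

Home: spring force 7.7 N at the right height. Now I'll twist clockwise about the cap's axis (3.7 mm behind the TCP along tool x), in two halves.

>>> {"method": "step_hand", "body": {"deltas": [0, 0.4, 0.2, 0, 0, 0.1, -0.1, 0.7, 0.2, 0, 0, 0.2, -0.2, 1.1, 0.2, 0, 0, 0.3, -0.3, 1.4, 0.2, 0, 0, 0.4, -0.3, 1.4, 0.2, 0, 0, 0.4], "grip_force": 80}}

```text
time_s: 9.85
eef_pos: [530.9, -244.3, 165.3]
ee_rot: [0.001, 0.909, 0.417, 0.0]
force: [-0.5, -0.0, 8.6]
grip_width: 0.144
grip_force: 78.3
```

```bash
python3 go.py 528.6 -245.9 165 27.4; python3 -c "
from h import *;s=ctrl.sense();print(s['wrist_torque'].round(2))"
```

```text
at [ 530.9 -244.3  165.3] yaw 49.26 t 9.85 F [-0.5 -0.   8.6] grip 0.144
d [-2.7 -0.7  0.3] rv [ 0.002 -0.     0.382]
[ 0.1   0.11 -0.09]
```

>>> {"method": "step_hand", "body": {"deltas": [0, 0.4, 0, 0, 0, 0.1, -0.1, 0.7, 0, 0, 0, 0.2, -0.2, 1.1, 0, 0, 0, 0.3, -0.3, 1.4, 0, 0, 0, 0.382, -0.3, 1.4, 0, 0, 0, 0.382, -0.3, 1.4, 0, 0, 0, 0.382]}}

```text
time_s: 10.45
eef_pos: [531.7, -245.4, 165.2]
ee_rot: [0.001, 0.971, 0.238, 0.001]
force: [-0.2, -0.1, 8.3]
grip_width: 0.146
grip_force: 78.3
```

```bash
python3 go.py 528.6 -245.9 165 27.4; python3 - <<'E'
from h import *
s=ctrl.sense();print(s['wrist_torque'].round(2))
n="scene"; u,v=map(int,proj(n,(526,-246,145)))
im=np.ascontiguousarray(viewer.capture(n)[:,:,::-1]); cv2.imwrite("pics/scene4.png",im)
print(u,v); cv2.imwrite("pics/c4.png",cv2.convertScaleAbs(cv2.resize(im[v-30:v+30,u-35:u+35],(700,600),interpolation=cv2.INTER_CUBIC),alpha=1.6))
E
```

```text
at [ 531.7 -245.4  165.2] yaw 27.53 t 10.45 F [-0.2 -0.1  8.3] grip 0.146
d [-3.  -1.   0.2] rv [ 0.002 -0.001  0.002]
[ 0.    0.24 -0.09]
223 133
```

View pics/c4.png

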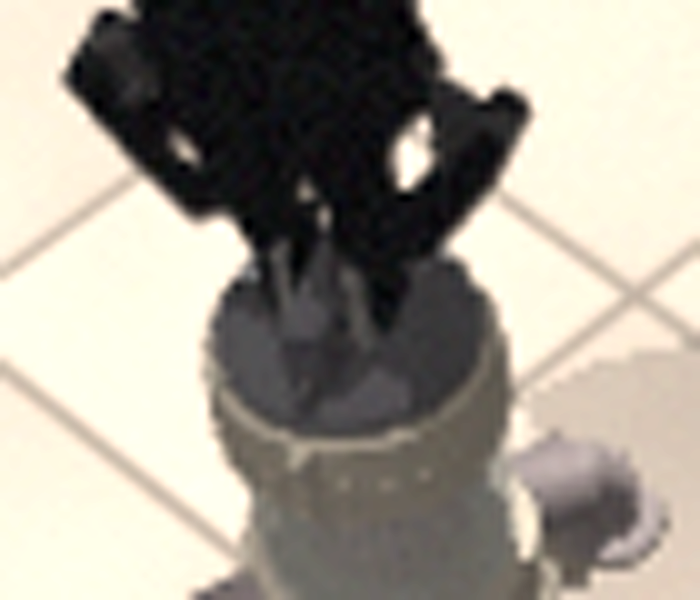

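The disc is seated inside the rim line all round. The bar's near end, at about crop (310,380), points at the pip at (300,455). Yaw is 27.5° against a 27.4° target, 44.8° of turn, with 8.3 N of spring load held. I'll hand it in.

```bash
python3 -c "
from rig import ctrl, viewer
print(ctrl.finish_job())"
```

```text
the job is handed in; nothing more can be done
None
```

The cap is pressed home on the filter and turned about 45° clockwise to the bleed pips, short of the lock click; the gripper still holds it by the bar, and the job is handed in (about 10.5 s used, verdict not shown).

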